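# Shut and latch the bottle-bay gate

### The arm

A 6-joint arm with a two-finger parallel gripper is mounted at the origin on the work surface. World frame = base frame: x ahead of the robot, y to its left, z up, the work surface at z = 0. Lengths are in mm, angles in degrees, forces in N, time in s.
With the tool pointing down it reaches from about 350 to 850 mm from the base axis. Payload 8.1 kg.
Tool frame: the origin (TCP) lies at the very end of the fingers, on their centre line; the grasp point (between the pads) lies r.tcp_to_grasp behind it (r.tcp_to_grasp is the distance from the TCP to the grasp point, in mm); z points along the fingers, y is the line along which they close (so a half turn about z gives the same grasp; the last joint's range is limited). The gripper opens to 85 mm and grips with 20 to 120 N. Pads are 22 mm wide; open, the fingers measure 114 mm over their backs; the gripper's body (76 mm by 85 mm) begins 54 mm behind the grasp point. The pads swing forward as they close: fully open they stand 13 mm farther back than shut.
Start: joints at [-78.862, 7.471, 85.268, -0, 87.261, -4.893], TCP at [165.718, -576.665, 231.292] pointing down, gripper open.
Joint ranges: [-169.43, 169.43], [-51.17, 129.36], [1.28, 143.12], [-76.62, 256.62], [0, 156.53], [-152.29, 152.29]. Speed limits (degrees/s): [136.94, 136.94, 159.86, 180, 180, 180].

### API

Orientations are given as [roll, pitch, yaw] about the fixed x, y, z axes, in that order (R = Rz(yaw) Ry(pitch) Rx(roll)).
In Python, from bench import r gives the robot as it stands.
- The arm moves only by the shell command python3 -m handwheel 'ROWS' [OPENING] [FORCE]. ROWS is JSON, a list of rows, each a list of 4 numbers: the shift along the tool's x, y, z in m, then the turn about the tool's z in degrees. A call has 1 to 10 rows; each row shifts and turns the commanded pose from where the row before left it, along the tool's axes as they then stand; what a row does not reach is not made up. A row lasts 1/10 s, in which the tool goes at most 50 mm and 8.59 degrees, less where a joint would pass 70% of its speed; a pose out of reach is approached as far as the arm can. A call is refused whole if a number of a shift passes 0.05 or a number of a turn 8.59, either way. A call with a gripper value outside its range is refused whole. OPENING is the finger opening in m, from 0 to 0.0854, set as the call begins (- or left out, the last holds). The fingers move at their own pace and stop on an object; FORCE is the grip in N (left out, the last holds). Time passes only in rows, so rows that do not move let the fingers close. It gives the time, the measured TCP pose, the force, the opening and the grip force at its end, in the units of the state.
- r.sense(): the state, without advancing time (a new reading comes with each control period).
- r.snapshot(name): name is "scene" or "top"; returns the picture (480x640x3 uint8, red, green, blue); there is no depth.
- r.camera_params(name): a dict with "fx", "fy", "cx", "cy" (pixels), "R" (3x3) and "t" (3): a world point X has camera coordinates R X + t. Camera axes: x right, y down, z forward; pixel columns grow to the right and rows downward; lengths in mm; the calibration is good to about 2 mm. A picture is of the moment at which its call begins. camera_params takes no time and is no camera call.
- r.hand_in(): hands the job in; it is judged then, once.
The state is a dict: "time": time; "joint_pos": joint angles; "qd": joint speeds; "joint_efforts": joint torques, N m; "tool_pos": TCP position; "tcp_rot": TCP orientation; "ft_force": force on the tool from outside, world axes, zero at the start; "wrist_torque": the same for the moment, N m; "finger_gap": finger opening in mm; "grip_force": force on a finger pad.
Only numpy, scipy, OpenCV 4.12 (cv2) and the standard library are available. Lean on these libraries where they do the work, as an engineer would, in place of code of your own. Each camera call takes 0.05 s, during which the arm holds its last target. There are 200 camera calls.

### The job

The gate of the bottle bay on the lab bench stands ajar: lift its gravity latch bar clear of the catch, swing the gate shut and press it firmly but gently against its rubber buffer until the bar can drop behind the tooth of the catch, let the bar fall fully home, and let go so that the gate stays latched. Do not slam or force the gate or bar against the catch post (feel for it; 22 N is too much while shutting it), and leave the bottles and other things on the bench where they stand.

Things in the scene. Friction and masses are not known exactly. Their poses are not given: they have to be found in the camera images.
- hinge (a point): fixed point on the gate's vertical hinge axis, 150 mm above the bench, beside a grey square hinge post (30 mm, 175 mm tall). Bay axes: the shut gate runs from the hinge axis along the bay's -y; the bay with its bottles lies on the +x side; the gate opens to the -x side (towards the robot).
- bay: fixed low open-topped bay, 140 deep (x) x 305 wide (y), side walls 90 mm high, back 60 mm high; origin on the bench under the gate's hinge axis, axes as told at hinge.
- gate (a joint): gate angle, rad: 0 = square to the bay, grows as it opens towards the robot, up to 1.1; it stays where it is left until the buffer pushes it. Latched it stands within 0.055 of 0, depending on how the catch is set.
- gate_edge (a point): top corner of the gate at its free edge, 250 mm from the hinge axis, 130 mm above the bench. The gate is a grey panel in an aluminium frame, 10 to 250 mm from the hinge axis, 16 thick, 20 to 130 mm above the bench, 0.55 kg. Turns with the gate; x axis square to the gate, y along it towards the hinge.
- bar (a joint): latch bar's angle to the gate, rad: 0 = level, fully down on its rest; grows as the free end rises, up to 0.6; falls back by its own weight (0.17 to 0.34 kg). Steel bar on edge, 10 thick, 20 high, in the gate's plane just above its top edge (140 to 160 mm above the bench when down). Raised more than 0.125 it clears the tooth of the catch.
- pin (a point): centre of the pin on which the bar turns, square to the gate, 70 mm from the hinge axis, 150 mm above the bench; moves with the gate.
- bar_tip (a point): free end of the bar on its centre line, 290 mm from the hinge axis, 40 mm past the gate's free edge, 220 mm from the pin; moves with bar and gate.
- tab (a point): grip point on the bar's upright tab: steel plate 12 thick (square to gate), 30 wide (along gate), top 227 mm above the bench with bar down. The point is mid-plate, 200 mm up (bar down), 200 mm from the hinge axis, 130 mm along the bar from the pin, 50 above its centre line. y axis along the bar to the hinge, x square to the gate. Pinch it square to the gate to lift, swing and press.
- post: fixed grey catch post by the gate's free edge, 118 mm tall, origin on the bench under it, 55 mm in x and -274 mm in y from the bay's origin, axes as the bay. A steel catch block (tooth and buffer together) is clamped on it by a slot, up to 14 mm either way in x: that setting is NOT measured and must be felt.
- catch_place (a point): where the top of the tooth's rear (+x) face is if the block is set at its middle (fixed point; the real one up to 14 mm off in the bay's x). The tooth is upright, square-faced, 24 thick in x, 22 wide in y, its top 162 mm above the bench, 22 mm above the lowered bar's underside; the bar cannot ride up it. Latched, the bar lies behind (+x of) the tooth.
- buffer_place (a point): nominal tip of the sprung rubber buffer (shifts with the block), 18 mm across, 240 mm from the hinge, facing the gate. 2 N at touch plus 4.5 N per mm; the bar can just drop when it is pressed 1.4 mm (10 N at the tab), freely at 2.4 mm (15 N at the tab). Let go early, it pushes the gate back. Shutting it with over 22 N on the catch post (26 N at the tab) is forcing.
- amber_a: amber glass bottle, 60 dia x 135 tall, standing in the bay; origin under its base. Leave alone.
- amber_b: amber glass bottle, 60 dia x 135 tall, standing in the bay; origin under its base. Leave alone.
- jar_a: white sample jar with red lid, 42 dia x 60 tall, beside the catch post; origin under its base. Leave alone.
- jar_b: white sample jar with red lid, 42 dia x 60 tall, beside the catch post; origin under its base. Leave alone.
- wash: white plastic bottle with red cap, 64 dia x 150 tall, beside the hinge post; origin under its base. Leave alone.
- beaker: glass beaker, 64 dia x 80 tall, near the hinge post; origin under its base. Leave alone.
- case: black hard case, 150 x 60 x 22, lying on the bench; origin under its centre. Leave alone.

How it is judged:
By the outcome, as a careful person would: the job done as asked, in the order asked, and still so for the second after the job is handed in, with the robot touching nothing.
It also fails if it takes over 72 s, if anything falls off the work surface, if the arm or the gripper's body presses on something with over 40 N, if the wrist force passes 120 N, or if a joint passes its speed limit or range.

## Working session

There is one attempt and no reset: what is moved stays moved. The work goes in short steps, Python scripts to look and compute and a shell command to move; the robot and the scene stay as the last step left them, time stands still between calls to the robot, and variables do not carry over. Pictures are saved under pics/ and viewed, at most 10 in all, crops included, and the job is handed in when it is done.

```bash
mkdir -p pics; ls
python3 - <<'E'
from bench import r
import cv2
for n in("scene","top"):
    im=r.snapshot(n); cv2.imwrite(f"pics/{n}0.png",im[...,::-1])
    p=r.camera_params(n); print(n,{k:(v.round(4).tolist() if hasattr(v,'round') and hasattr(v,'tolist') else v) for k,v in p.items()})
print(r.tcp_to_grasp, r.sense())
E
```

```text
pics
scene {'fx': 435.65283559831954, 'fy': 435.65283559831954, 'cx': 318.29656354002736, 'cy': 237.8771735068962, 'R': [[0.8629, 0.5052, 0.0117], [0.3456, -0.5732, -0.743], [-0.3686, 0.6452, -0.6692]], 't': [-477.3058, -115.5268, 1296.3199]}
top {'fx': 562.5523982074768, 'fy': 562.5523982074768, 'cx': 314.64617482536966, 'cy': 238.27957197503528, 'R': [[0.0252, -0.9995, 0.0198], [-0.9973, -0.0265, -0.0687], [0.0692, -0.018, -0.9974]], 't': [-78.2841, 601.6378, 1586.6602]}
18.700000000000003 {'time': 0.1, 'joint_pos': array([-7.88613206e+01,  7.51150723e+00,  8.53238468e+01,  2.48417779e-04,
        8.72637930e+01, -4.89187437e+00]), 'qd': array([ 0.06919596, -0.06697657,  0.00515694,  0.0787888 , -0.03725364,
       -0.01157712]), 'joint_efforts': array([ 2.27733690e-03, -5.70946884e+01, -5.01942658e+01, -1.78084229e-04,
        8.04485200e-03, -1.92239014e-05]), 'tool_pos': array([ 165.62510566, -576.15196379,  230.33404971]), 'tcp_rot': array([-1.79901235e+02, -8.70202675e-03,  1.60305342e+01]), 'ft_force': array([ 0.147648  , -0.36561993,  0.05788509]), 'wrist_torque': array([-0.02345299, -0.03303344, -0.00510759]), 'grip_force': 0.0, 'finger_gap': 85.71527767123125}
```

View pics/scene0.png

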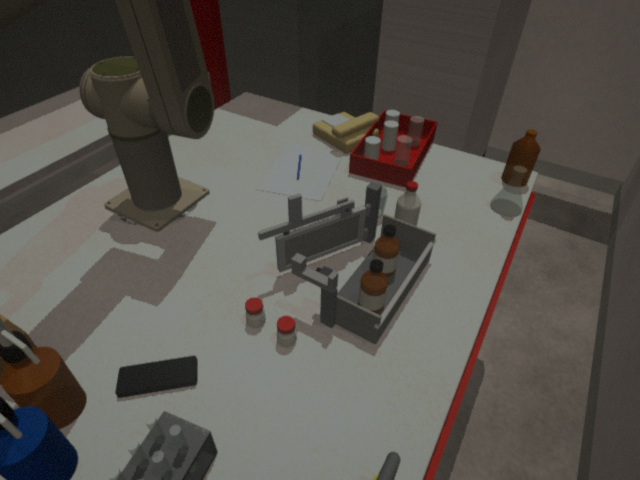

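View pics/top0.png

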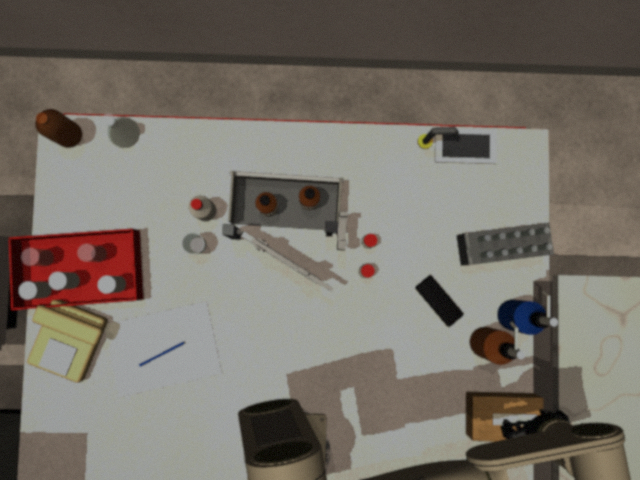

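The scene view shows the gate ajar, with its tab at about (295,208), the hinge post at (374,210) and the catch post at (325,290). The top view has the hinge post at (232,231), the bar running to about (332,288), and the catch at (342,230). I'll enlarge both.

Run:
```python
import cv2
a=cv2.imread("pics/scene0.png")[170:340,240:450]; cv2.imwrite("pics/s1.png",cv2.resize(cv2.convertScaleAbs(a,alpha=1.5),None,fx=3.5,fy=3.5,interpolation=cv2.INTER_CUBIC))
a=cv2.imread("pics/top0.png")[160:300,180:390]; cv2.imwrite("pics/t1.png",cv2.resize(cv2.convertScaleAbs(a,alpha=1.5),None,fx=3.75,fy=3.75,interpolation=cv2.INTER_CUBIC))
```

```text
(no output)
```

View pics/s1.png

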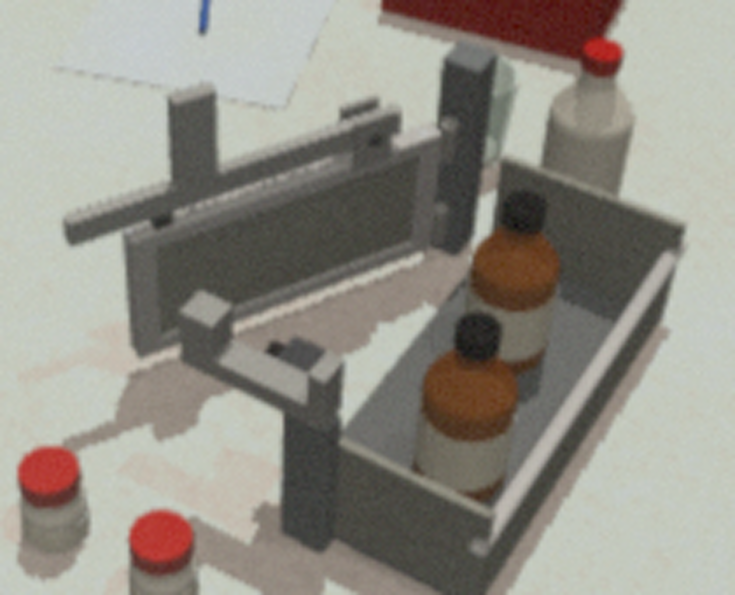

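View pics/t1.png

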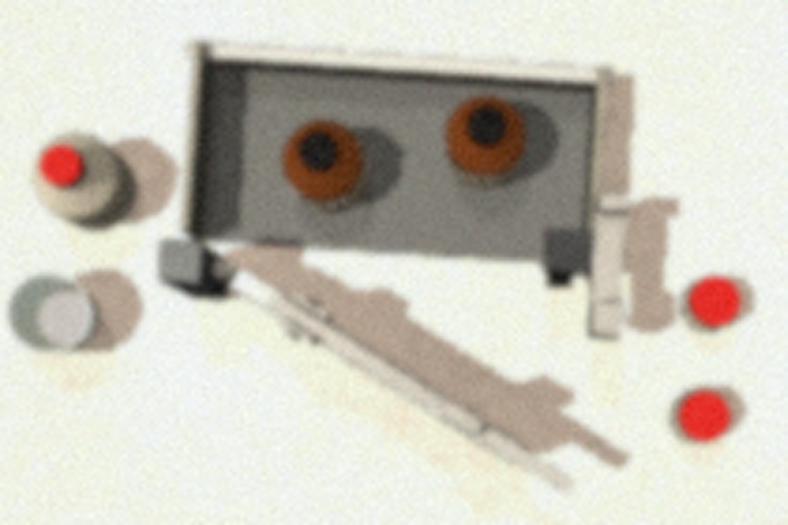

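The tab's top is at crop (192,96) in the scene view and (485,432) in the top view. The bar tip is at (71,222) and (568,484), the hinge post top at (470,53) and (180,260), and the tooth top at (207,308) and (606,320). I'll cast rays for these.

```bash
cat > g.py <<'E'
import numpy as np
from bench import r
P={n:r.camera_params(n) for n in("scene","top")}
def full(n,u,v): return (u/3.5+240,v/3.5+170) if n=="scene" else (u/3.75+180,v/3.75+160)
def ray(n,u,v,z):
    p=P[n];R=np.array(p["R"]);t=np.array(p["t"]);C=-R.T@t
    d=R.T@np.array([(u-p["cx"])/p["fx"],(v-p["cy"])/p["fy"],1]);return C+d*(z-C[2])/d[2]
def c(n,u,v,z): return ray(n,*full(n,u,v),z)
def proj(n,X):
    p=P[n];q=np.array(p["R"])@X+np.array(p["t"]);return q[0]/q[2]*p["fx"]+p["cx"],q[1]/q[2]*p["fy"]+p["cy"]
E
python3 - <<'E'
from g import *
for nm,z,s,t in[("tabtop",227,(192,96),(485,432)),("tip",160,(71,220),(568,484)),("hpost",175,(470,53),(180,260)),
 ("tooth",162,(207,308),(606,320)),("backL",60,None,(205,48)),("backR",60,None,(607,72)),("frontL",90,(503,163),(193,236)),("backRs",60,(483,547),None),("backLs",60,(675,255),None),("edge",130,(137,234),None),("jar1",60,None,(714,302)),("jar2",60,None,(703,415))]:
    print(nm,*[c(n,*q,z).round(0)[:2] for n,q in(("scene",s),("top",t)) if q])
E
```

```text
tabtop [513. -36.] [497. -48.]
tip [ 468. -108.] [ 463. -107.]
hpost [612. 165.] [610. 164.]
tooth [ 583. -132.] [ 577. -131.]
backL [779. 167.]
backR [ 769. -134.]
frontL [647. 166.] [635. 167.]
backRs [ 770. -130.]
backLs [781. 170.]
edge [490. -70.]
jar1 [ 599. -218.]
jar2 [ 514. -211.]
```

Run:
```python
from g import *
def back(n,X):
    u,v=proj(n,X);return ((u-240)*3.5,(v-170)*3.5) if n=="scene" else ((u-180)*3.75,(v-160)*3.75)
yaw=np.radians(-1.9)
for hx,hy,th in((610,141,28.5),(612,141,29.5),(618,143,30.5)):
    a=yaw-np.radians(th);g=np.array([np.sin(a),-np.cos(a)]);nx=np.array([np.cos(a),np.sin(a)]);h=np.array([hx,hy])
    for nm,l,z in(("tip",290,160),("tab",200,227),("edge",250,130),("gatehinge",10,130),("hinge",0,130)):
        X=np.r_[h+g*l,z];print(nm,X.round(),*[np.round(back(n,X)) for n in P])
    b=lambda x,y,z:np.r_[h+x*np.array([np.cos(yaw),np.sin(yaw)])+y*np.array([-np.sin(yaw),np.cos(yaw)]),z]
    print("post",*[np.round(back(n,b(55,-274,118))) for n in P])
print("tab top, from scene",back("top",np.array([513,-36,227])))
for n,u,v,z in(("top",567,243,118),("scene",325,385,118),("scene",449,125,125),("scene",440,130,130),("top",232,280,130)):print(n,c(n,u,v,z).round())
```

```text
tip [ 463. -109.  160.] [ 64. 219.] [571. 483.]
tab [509. -32. 227.] [190.  91.] [460. 414.]
edge [483. -75. 130.] [125. 234.] [521. 453.]
gatehinge [605. 132. 130.] [435. 125.] [233. 274.]
hinge [610. 141. 130.] [447. 121.] [221. 266.]
post [312. 410.] [609. 214.]
tip [ 461. -107.  160.] [ 63. 215.] [567. 487.]
tab [508. -30. 227.] [190.  89.] [458. 415.]
edge [482. -72. 130.] [124. 231.] [517. 455.]
gatehinge [607. 132. 130.] [437. 126.] [233. 271.]
hinge [612. 141. 130.] [449. 122.] [221. 263.]
post [315. 412.] [610. 211.]
tip [ 463. -102.  160.] [ 70. 212.] [560. 484.]
tab [511. -26. 227.] [198.  87.] [452. 410.]
edge [484. -68. 130.] [131. 229.] [511. 452.]
gatehinge [613. 135. 130.] [446. 127.] [230. 263.]
hinge [618. 143. 130.] [458. 123.] [219. 255.]
post [326. 413.] [607. 203.]
tab top, from scene (np.float64(467.3376892813183), np.float64(407.4324201379278))
top [ 634. -105.  118.]
scene [ 653. -113.  118.]
scene [611. 144. 125.]
scene [610. 129. 130.]
top [600. 133. 130.]
```

```bash
python3 -m handwheel '[[0,0,-0.03,0],[0.03,-0.0266,-0.01,0],[0.03,-0.0266,0,0],[0.03,-0.0266,0,0],[0.03,-0.0266,0,0],[0.03,-0.0266,0,0],[0.03,-0.0266,0,0],[0.03,-0.0266,0,0],[0.03,-0.0266,0,0]]' 0.0854 20; python3 -m handwheel '[[0.03,-0.0266,0,0],[0.03,-0.0266,0,0],[0.03,-0.0266,0,0],[0.03,-0.0266,0,0],[0.03,-0.0266,0,0],[0.03,-0.0266,0,0],[0.03,-0.0266,0,0],[0.03,-0.0266,0,0]]';python3 -m handwheel '[[0,0,0,-7.3],[0,0,0,-7.3],[0,0,0,-7.3],[0,0,0,-7.3],[0,0,0,-7.3],[0,0,0,-7.3],[0,0,0,0],[0,0,0,0]]'
```

```text
time: 1.0
tool_pos: [338.0, -304.2, 270.9]
tcp_rot: [-180.0, 0.0, 16.0]
ft_force: [1.1, -0.9, -0.2]
finger_gap: 85.0
grip_force: 0.0
time: 1.8
tool_pos: [510.0, -33.4, 270.9]
tcp_rot: [-180.0, 0.0, 16.0]
ft_force: [-0.1, -0.2, 0.2]
finger_gap: 85.2
grip_force: 0.0
time: 2.6
tool_pos: [509.3, -35.0, 270.9]
tcp_rot: [-180.0, 0.0, 59.6]
ft_force: [-0.9, -0.4, 0.1]
finger_gap: 85.3
grip_force: 0.0
```

```bash
python3 -m handwheel '[[0.002,0,0.02,0],[0,0,0.02,0],[0,0,0.02,0],[0,0,0.015,0],[0,0,0.015,0],[0,0,0,0],[0,0,0,0]]'
python3 - <<'E'
from bench import r
import cv2
a=r.snapshot("scene")[120:300,220:430,::-1]; cv2.imwrite("pics/s2.png",cv2.resize(cv2.convertScaleAbs(a,alpha=1.5),None,fx=3,fy=3,interpolation=cv2.INTER_CUBIC))
E
```

```text
time: 3.3
tool_pos: [510.5, -33.3, 181.5]
tcp_rot: [-180.0, 0.0, 59.8]
ft_force: [-0.7, 0.1, 1.0]
finger_gap: 85.0
grip_force: 0.0
```

View pics/s2.png

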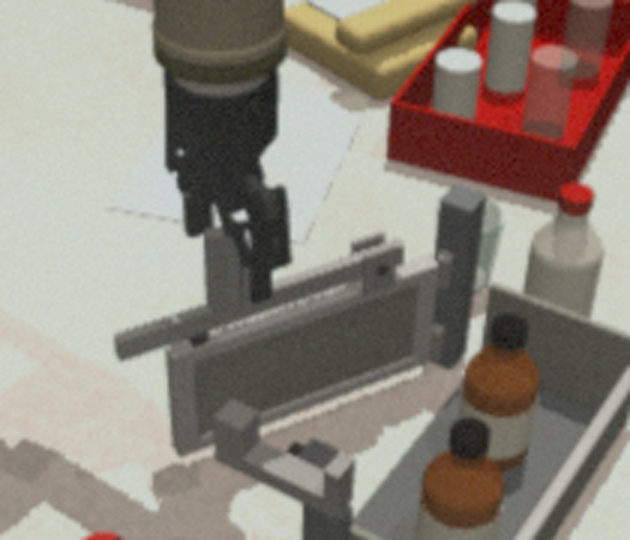

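Run:
```python
from g import *
f=lambda X:tuple(np.round((np.array(proj("scene",np.array(X)))-[220,120])*3))
n=np.array([.864,-.503,0]);T=np.array([510.5,-33.3,194])
print("front finger",f(T+50*n),"rear",f(T-50*n),"centre z200",f(T+[0,0,6]),"z227",f(T+[0,0,33]))
print("tab top by ray z227",ray("scene",222/3+220,232/3+120,227).round(1),"tip z160",ray("scene",121/3+220,340/3+120,160))
```

```text
front finger (np.float64(257.0), np.float64(304.0)) rear (np.float64(195.0), np.float64(230.0)) centre z200 (np.float64(225.0), np.float64(260.0)) z227 (np.float64(224.0), np.float64(230.0))
tab top by ray z227 [511.  -36.3 227. ] tip z160 [ 468.90934093 -109.03028359  160.        ]
```

The fingers straddle the tab; the front finger tip is at (260,298) and the tab top at (222,232), within 3 mm of my estimate. I'll close.

```bash
python3 -m handwheel '[[-0.002,0,0,0],[0,0,0,0],[0,0,0,0],[0,0,0,0],[0,0,0,0],[0,0,0,0],[0,0,0,0],[0,0,0,0]]' 0 30
```

```text
time: 4.15
tool_pos: [509.5, -35.0, 181.5]
tcp_rot: [180.0, -0.0, 59.8]
ft_force: [-2.0, -0.6, 3.1]
finger_gap: 11.7
grip_force: 34.4
```

```bash
python3 -m handwheel '[[0.0013,0,-0.0032,0],[0.0013,0,-0.0032,0],[0.0015,0,-0.0032,0],[0.0015,0,-0.0031,0],[0.0016,0,-0.0031,0],[0.0017,0,-0.003,0],[0.0018,0,-0.003,0],[0.0018,0,-0.0029,0],[0,0,0,0],[0,0,0,0]]'
```

```text
time: 5.15
tool_pos: [516.1, -24.0, 206.3]
tcp_rot: [180.0, -0.0, 59.8]
ft_force: [-0.7, 1.9, -3.9]
finger_gap: 11.7
grip_force: 33.6
```

```bash
python3 -m handwheel '[[0.0001,0.0049,0,-1.5],[0.0001,0.0049,0,-1.5],[0.0001,0.0049,0,-1.5],[0.0001,0.0049,0,-1.5],[0.0001,0.0049,0,-1.5],[0.0001,0.0049,0,-1.5],[0,0,0,0]]'
```

```text
time: 5.85
tool_pos: [543.0, -36.9, 206.0]
tcp_rot: [180.0, -0.0, 68.9]
ft_force: [-0.4, 3.3, -3.2]
finger_gap: 11.8
grip_force: 33.7
```

```bash
python3 -m handwheel '[[0.0002,0.0049,0,-1.5],[0.0002,0.0049,0,-1.5],[0.0002,0.0049,0,-1.5],[0.0002,0.0049,0,-1.5],[0.0002,0.0049,0,-1.5],[0.0002,0.0049,0,-1.5],[0,0,0,0]]'
```

```text
time: 6.55
tool_pos: [571.4, -45.0, 206.2]
tcp_rot: [180.0, 0.0, 77.9]
ft_force: [-1.6, -1.5, -0.3]
finger_gap: 11.6
grip_force: 34.0
```

```bash
python3 -m handwheel '[[0.0001,0.0033,0,-1],[0,0.0033,0,-1],[0,0.0033,0,-1],[0,0.0033,0,-1],[0,0.0033,0,-1],[0,0,0,0]]'
```

```text
time: 7.15
tool_pos: [587.5, -47.6, 206.2]
tcp_rot: [180.0, 0.0, 82.9]
ft_force: [-1.0, -3.9, 1.1]
finger_gap: 11.6
grip_force: 34.2
```

```bash
python3 -m handwheel '[[0,0.0016,0,-0.5],[0,0.0016,0,-0.5],[0,0,0,0]]';python3 -m handwheel '[[0,0.0016,0,-0.5],[0,0.0008,0,-0.25],[0,0,0,0]]'
```

```text
time: 7.45
tool_pos: [590.4, -47.9, 206.2]
tcp_rot: [180.0, 0.0, 83.8]
ft_force: [-1.1, -4.7, 2.0]
finger_gap: 11.7
grip_force: 34.1
time: 7.75
tool_pos: [592.8, -48.1, 206.2]
tcp_rot: [180.0, 0.0, 84.6]
ft_force: [-0.4, -4.8, 1.7]
finger_gap: 12.0
grip_force: 34.1
```

```bash
for i in 1; do python3 -m handwheel '[[0,0.0008,0,-0.25],[0,0.0008,0,-0.25],[0,0,0,0]]'; done; python3 -m handwheel '[[0,0.0008,0,-0.25],[0,0,0,0]]'
```

```text
time: 8.05
tool_pos: [594.4, -48.3, 206.2]
tcp_rot: [180.0, 0.0, 85.1]
ft_force: [-1.1, -4.6, 1.9]
finger_gap: 11.6
grip_force: 34.0
time: 8.25
tool_pos: [595.2, -48.4, 206.2]
tcp_rot: [180.0, 0.0, 85.3]
ft_force: [-0.3, -4.4, 2.0]
finger_gap: 11.4
grip_force: 34.0
```

```bash
python3 -m handwheel '[[0,0.0008,0,-0.25],[0,0,0,0]]'
```

```text
time: 8.45
tool_pos: [596.0, -48.4, 206.2]
tcp_rot: [180.0, 0.0, 85.6]
ft_force: [-1.0, -4.7, 1.4]
finger_gap: 11.8
grip_force: 34.0
```

```bash
python3 -m handwheel '[[0,0.0008,0,-0.25],[0,0.0008,0,-0.25],[0,0,0,0]]'; python3 -m handwheel '[[0,0.0008,0,-0.25],[0,0,0,0]]'
```

```text
time: 8.75
tool_pos: [597.6, -48.5, 206.2]
tcp_rot: [180.0, 0.0, 86.1]
ft_force: [-0.7, -5.4, 0.7]
finger_gap: 11.6
grip_force: 34.0
time: 8.95
tool_pos: [598.4, -48.6, 206.2]
tcp_rot: [180.0, 0.0, 86.3]
ft_force: [-0.5, -4.8, 1.5]
finger_gap: 12.0
grip_force: 34.0
```

```bash
python3 -m handwheel '[[0,0.0008,0,-0.25],[0,0,0,0]]'
```

```text
time: 9.15
tool_pos: [599.2, -48.6, 206.2]
tcp_rot: [180.0, 0.0, 86.6]
ft_force: [-0.6, -5.3, 2.8]
finger_gap: 11.7
grip_force: 34.0
```

```bash
python3 -m handwheel '[[0,0.0008,0,-0.25],[0,0,0,0]]'
```

```text
time: 9.35
tool_pos: [599.6, -48.7, 206.1]
tcp_rot: [-180.0, 0.0, 86.8]
ft_force: [-2.7, -5.3, 1.9]
finger_gap: 11.4
grip_force: 34.1
```

```bash
python3 -m handwheel '[[0,0.0008,0,-0.15],[0,0,0,0]]'
```

```text
time: 9.55
tool_pos: [600.0, -48.8, 206.0]
tcp_rot: [-179.9, 0.0, 86.9]
ft_force: [-4.7, -5.6, 2.2]
finger_gap: 11.6
grip_force: 34.2
```

```bash
python3 -m handwheel '[[0,0.0008,0,-0.15],[0,0,0,0]]'
```

```text
time: 9.75
tool_pos: [600.5, -48.9, 206.0]
tcp_rot: [-179.9, 0.0, 87.1]
ft_force: [-6.5, -5.9, 4.2]
finger_gap: 11.7
grip_force: 34.3
```

```bash
python3 -m handwheel '[[0,0.0008,0,-0.1],[0,0,0,0]]'
```

```text
time: 9.95
tool_pos: [600.8, -48.9, 205.8]
tcp_rot: [-179.8, 0.0, 87.2]
ft_force: [-9.9, -6.3, 3.1]
finger_gap: 11.8
grip_force: 34.3
```

```bash
python3 -m handwheel '[[0,0.0008,0,-0.1],[0,0.0006,0,-0.1],[0,0,0,0]]'
```

```text
time: 10.25
tool_pos: [601.4, -49.1, 205.5]
tcp_rot: [-179.7, 0.0, 87.4]
ft_force: [-13.7, -6.1, 5.5]
finger_gap: 11.5
grip_force: 34.3
```

```bash
python3 -m handwheel '[[0,0.0008,0,-0.1],[0,0,0,0],[0,0,0,0]]'
```

```text
time: 10.55
tool_pos: [601.7, -49.2, 205.4]
tcp_rot: [-179.7, 0.0, 87.5]
ft_force: [-16.1, -6.4, 6.1]
finger_gap: 11.6
grip_force: 34.4
```

```bash
python3 -m handwheel '[[-0.0018,0,0.0029,0],[-0.0018,0,0.003,0],[-0.0017,0,0.003,0],[0,0,0,0]]'
```

```text
time: 10.95
tool_pos: [601.3, -54.5, 195.8]
tcp_rot: [-179.6, 0.0, 87.5]
ft_force: [-14.7, -5.7, 4.0]
finger_gap: 11.9
grip_force: 34.1
```

```bash
python3 -m handwheel '[[0,0.0006,0,0],[-0.0016,0.0002,0.0031,0],[0,0,0,0]]'
```

```text
time: 11.25
tool_pos: [601.5, -56.1, 192.4]
tcp_rot: [-179.6, 0.0, 87.5]
ft_force: [-18.0, -5.3, 3.2]
finger_gap: 11.5
grip_force: 34.0
```

```bash
python3 -m handwheel '[[-0.0015,0,0.0031,0],[0,0,0,0]]'
```

```text
time: 11.45
tool_pos: [601.4, -57.5, 189.2]
tcp_rot: [-179.5, 0.0, 87.5]
ft_force: [-16.5, -5.1, 2.5]
finger_gap: 11.8
grip_force: 34.1
```

```bash
python3 -m handwheel '[[-0.0015,0,0.0032,0],[-0.0013,0,0.0032,0],[0,0,0,0]]'
```

```text
time: 11.75
tool_pos: [601.3, -60.2, 182.6]
tcp_rot: [-179.5, 0.0, 87.5]
ft_force: [-17.1, -5.0, 2.3]
finger_gap: 11.6
grip_force: 34.0
```

```bash
python3 -m handwheel '[[-0.0003,0,0.0015,0],[0,0,0,0],[0,0,0,0]]'
```

```text
time: 12.05
tool_pos: [601.4, -60.4, 181.8]
tcp_rot: [-179.6, 0.0, 87.5]
ft_force: [-17.3, -5.8, 5.3]
finger_gap: 11.6
grip_force: 34.3
```

```bash
python3 -m handwheel '[[0,-0.0008,0,0],[0,-0.0008,0,0],[0,-0.0008,0,0],[0,-0.0008,0,0],[0,0,0,0],[0,0,0,0]]'
```

```text
time: 12.65
tool_pos: [600.5, -60.4, 182.0]
tcp_rot: [-179.9, 0.0, 87.5]
ft_force: [-3.8, -6.1, -2.1]
finger_gap: 11.4
grip_force: 33.5
```

```bash
python3 -m handwheel '[[0,-0.0006,0,0],[0,0,0,0],[0,0,0,0]]'
```

```text
time: 12.95
tool_pos: [600.5, -60.3, 182.0]
tcp_rot: [-179.9, 0.0, 87.5]
ft_force: [-0.6, -5.9, -3.8]
finger_gap: 11.5
grip_force: 33.3
```

```bash
python3 -m handwheel '[[0,0,0,0],[0,0,0,0],[0,0,0,0],[0,0,0,0]]' 0.05; python3 -m handwheel '[[0,0,-0.01,0],[0,0,-0.02,0],[0,0,-0.03,0],[0,0,-0.03,0],[0,0,-0.03,0],[0,-0.04,-0.02,0],[0,-0.05,0,0],[0,-0.05,0,0],[0,-0.05,0,0],[0,0,0,0]]'
python3 - <<'E'
from bench import r
import cv2
a=r.snapshot("scene")[170:350,230:440,::-1]; cv2.imwrite("pics/s3.png",cv2.resize(cv2.convertScaleAbs(a,alpha=1.5),None,fx=3.3,fy=3.3,interpolation=cv2.INTER_CUBIC))
E
```

```text
time: 13.35
tool_pos: [601.0, -59.6, 183.2]
tcp_rot: [180.0, -0.0, 87.6]
ft_force: [-0.0, -1.1, 0.2]
finger_gap: 50.2
grip_force: 0.0
time: 14.35
tool_pos: [406.5, -51.2, 324.4]
tcp_rot: [179.9, 0.0, 87.5]
ft_force: [0.6, 0.3, 0.1]
finger_gap: 50.1
grip_force: 0.0
```

View pics/s3.png

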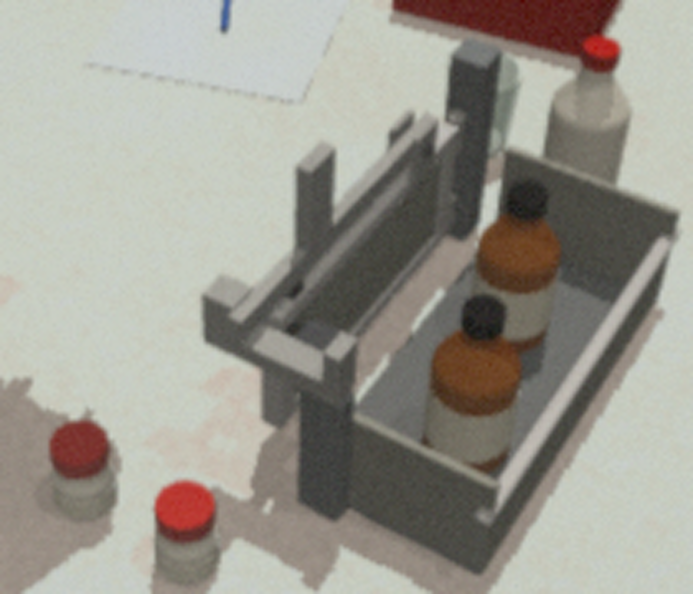

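The bar lies behind the tooth (tip at about (238,320), tooth at (222,310)), and the gate is shut and free of the gripper. One quick check of the bar height before I hand in.

Run:
```python
from g import *
print(ray("scene",316/3.3+230,153/3.3+170,227).round(1), (np.array(proj("scene",np.array([601,-59,227])))-[230,170])*3.3)
print(r.hand_in())
```

```text
[601.  -57.1 227. ] [314.40755738 154.65388572]
the job is handed in; nothing more can be done
None
```

The gate is shut and latched with the bar down behind the tooth. The push while shutting peaked at about 18 N at the tab, the arm is clear, and the job is handed in at about 14 s with nothing else touched.

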